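# Reset a ratchet-propped work board and set it at its second notch

## Task

The tilting work board on the bench stand is propped too steep, and its ratchet only lets it go up. Lift the board by its bar handle through the remaining notches and on past the top until it presses firmly into the sprung end buffer, so that the pawl is thrown out, but do not force the buffer; then lower the board under control until it lies flat, raise it again to the second notch from the bottom, rest it there and let go. Never let the board drop, and leave the bottle, the dish and the reel beside the stand where they are.

Things in the scene. Friction and masses are not known exactly. Their poses are not given: they have to be found in the camera images.
- stand: Dark steel tilting stand, fixed to the desk; place and yaw differ each time. Foot plate 300 x 190 x 10 mm. Origin on the desk under the middle of the board's hinge axis; x points level from the hinge to the board's free edge (away from the robot), y along the hinge axis, z up. The plate reaches from x = -65 to 235 mm.
- hinge_point (a point): Middle of the board's hinge axis, 95 mm above the desk, axes as the stand's. The handle swings about it on an arc.
- board_middle (a point): Middle of the board's upper face, 95 mm from the hinge along the board and 16 mm above the hinge plane. The grey board is 170 x 200 x 12 mm, carries a clipped-down phone frame and weighs about 0.7 kg with it (0.6 to 0.9). Its hinge is lightly damped: let go unpropped, it falls.
- handle (a point): Middle of the round steel bar handle at the board's free edge, parallel to the hinge axis: 12 mm thick, 112 mm free between its stems. It lies 225 mm from the hinge along the board and 8 mm above the hinge plane; the gap between bar and board is 39 mm. The bar is fixed to the board, so it turns between the fingers as the board swings; nothing is under it.
- board (a joint): Board angle in rad: 0 flat on its rests (bar 103 mm above the desk), growing as the handle side rises. Four notches prop it at about 0.18, 0.37, 0.57 and 0.76 (first to fourth from the bottom). It starts propped in the third.
- pawl_pivot (a point): Pivot of the steel pawl under the board, which props it at the quadrant's teeth. As the board rises the pawl drops in by its weight just above each notch angle; lowering, the board stops at the notch below. When the end buffer is pushed in enough the pawl is thrown clear and stays out, so the board can go right down; the last 0.05 rad before flat put it back and the notches work again.
- buffer: Rubber-headed sprung plunger below the hinge that stops the board somewhere between 0.98 and 1.15 rad (differs each time, only felt). Spring: 9 N, then 6 N more per mm. The pawl is thrown at 2 to 3 mm, about 25 N: at the handle 6 to 7 N across the board above the plain lifting force. It is forced if loaded over 42 N (about 11 N at the handle). Origin: front of its head.
- flux_bottle: Loose white dropper bottle, 34 x 37 x 87 mm, standing beside the stand; origin at the middle of its underside. Not to be disturbed.
- small_dish: Loose round metal dish, 82 mm across and 16 mm high, beside the stand; origin at the middle of its underside. Not to be disturbed.
- solder_reel: Loose pale flat reel, 58 mm across and 15 mm high, lying beside the stand; origin at the middle of its underside. Not to be disturbed.

How it is judged:
By the outcome, as a careful person would: the job done as asked, in the order asked, and still so for the second after the job is handed in, with the robot touching nothing.
It also fails if it takes over 72 s, if anything falls off the work surface, if the arm or the gripper's body presses on something with over 40 N, if the wrist force passes 120 N, or if a joint passes its speed limit or range.

## Robot

A 6-joint arm with a two-finger parallel gripper is mounted at the origin on a cart in front of the work surface, level with it; the furniture and walls round the work are solid. World frame = base frame: x ahead of the robot, y to its left, z up, the work surface at z = 0. Lengths are in m, angles in rad, forces in N, time in s.
With the tool pointing down it reaches from about 0.225 to 0.875 m from the base axis. Payload 3.4 kg.
Tool frame: the origin (TCP) lies at the very end of the fingers, on their centre line; the grasp point (between the pads) lies 19 mm behind it (manip.pinch_z is the distance from the TCP to the grasp point, in m); z points along the fingers, y is the line along which they close (so a half turn about z gives the same grasp; the last joint's range is limited). The gripper opens to 85 mm and grips with 20 to 120 N. Pads are 22 mm wide; open, the fingers measure 114 mm over their backs; the gripper's body (76 mm by 85 mm) begins 54 mm behind the grasp point. The pads swing forward as they close: fully open they stand 13 mm farther back than shut.
Start: joints at [-1.386, 0.276, 1.505, -0, 1.361, -0.121], TCP at [0.173, -0.548, 0.231] pointing down, gripper open.
Joint ranges: [-2.89, 2.89], [-0.75, 2.08], [0.22, 2.7], [-1.18, 4.32], [0.11, 2.71], [-2.7, 2.7]. Speed limits (rad/s): [2.57, 2.57, 3.14, 3.14, 3.14, 3.14].

## Interface

Orientations are given as a unit quaternion [w, x, y, z].
In Python, from rig import manip gives the robot as it stands. The module is installed in compiled form; this text tells all that it offers.
- The arm moves only by the shell command python3 -m jog 'ROWS' [FORCE]. ROWS is JSON, a list of rows, each an object of numbers: "dx", "dy", "dz": the shift along the tool's x, y, z each as a share of 25 cm, from -1 to 1; "ax", "ay", "az": the turn, a rotation vector about the tool's x, y, z each as a share of 90 degrees, from -1 to 1; "grip": the opening, from -1 (shut) to 1 (fully open), so that 0 is half open. A call has 1 to 5 rows; each row is the pose to reach, as a shift and turn from the pose commanded when the call began, along the tool's axes at that moment; what a row does not reach only later rows make up. A row lasts 1/12 s, in which the tool goes at most 41.7 mm and 7.16 degrees, less where a joint would pass 70% of its speed; a pose out of reach is approached as far as the arm can. A call with a number of a shift or a turn outside -1 to 1 is refused whole. A call with a gripper value outside its range is refused whole. The fingers move at their own pace and stop on an object; FORCE is the grip in N (left out, the last holds). Time passes only in rows, so rows that repeat a pose let the fingers close. It gives the time, the measured TCP pose, the force, the opening and the grip force at its end, in the units of the state.
- manip.get_state(): the state, without advancing time (a new reading comes with each control period).
- manip.get_image(name): name is "side" or "top" or "wrist"; returns a dict with "img" (400x640x3 uint8, red, green, blue), "mtx" (3x3 intrinsics, pixels), "world_to_cam" (4x4, takes a point from world to camera coordinates); the wrist camera has in their place "T_tool_cam" (4x4, takes a point from camera to tool coordinates, whose origin is the TCP and whose axes are the flange's). Camera axes: x right, y down, z forward; pixel columns grow to the right and rows downward; lengths in m; the calibration is good to about 2 mm. A picture is of the moment at which its call begins: read the wrist's pose just before it. There is no depth.
- manip.sign_off(): hands the job in; it is judged then, once.
The state is a dict: "clock": time; "qpos": joint angles; "qd": joint speeds; "effort": joint torques, N m; "position": TCP position; "ee_rot": TCP orientation; "contact_force": force on the tool from outside, world axes, zero at the start; "moment": the same for the moment, N m; "width": finger opening in m; "gripper_force": force on a finger pad.
Only numpy, scipy, OpenCV 4.12 (cv2) and the standard library are available. Lean on these libraries where they do the work, as an engineer would, in place of code of your own. Each camera call takes 0.05 s, during which the arm holds its last target. There are 200 camera calls.

## Working session

There is one attempt and no reset: what is moved stays moved. The work goes in short steps, Python scripts to look and compute and a shell command to move; the robot and the scene stay as the last step left them, time stands still between calls to the robot, and variables do not carry over. Pictures are saved under pics/ and viewed, at most 10 in all, crops included, and the job is handed in when it is done.

```bash
mkdir -p pics
python3 - <<'E'
from rig import manip
import cv2,numpy as np
print(manip.get_state())
for n in("top","side"):
    d=manip.get_image(n); cv2.imwrite(f"pics/{n}0.png",d["img"][:,:,::-1]); np.savez(f"{n}0.npz",**d)
    print(n,d["mtx"].round(1).tolist(),d["world_to_cam"].round(3).tolist())
E
```

```text
{'clock': 0.0, 'qpos': array([-1.38598924e+00,  2.76603037e-01,  1.50615359e+00,  2.20439554e-05,
        1.36071413e+00, -1.21005037e-01]), 'qd': array([-0.0018327 , -0.0012172 ,  0.00018825,  0.0018932 ,  0.00048035,
       -0.00052265]), 'effort': array([-3.16898866e-05, -4.16776872e+01, -2.45804805e+01, -1.02830209e-04,
        1.08914904e-02, -6.22698224e-06]), 'position': array([ 0.17301316, -0.54778448,  0.23042699]), 'ee_rot': array([-9.38915107e-04,  9.88332543e-01,  1.52308576e-01, -1.91795480e-05]), 'contact_force': array([ 0.06986952, -0.64218235, -1.06783753]), 'moment': array([-0.01968058, -0.02080808,  0.01859976]), 'gripper_force': 0.0, 'width': 0.08564192429995113}
top [[379.0, 0.0, 320.6], [0.0, 379.0, 199.3], [0.0, 0.0, 1.0]] [[0.006, -1.0, 0.005, -0.002], [-0.99, -0.007, -0.142, 0.502], [0.142, -0.004, -0.99, 0.894], [0.0, 0.0, 0.0, 1.0]]
side [[420.5, 0.0, 316.6], [0.0, 420.5, 200.0], [0.0, 0.0, 1.0]] [[-0.999, 0.029, -0.014, 0.522], [0.029, 0.643, -0.765, 0.072], [-0.013, -0.765, -0.643, 1.138], [0.0, 0.0, 0.0, 1.0]]
```

View pics/top0.png

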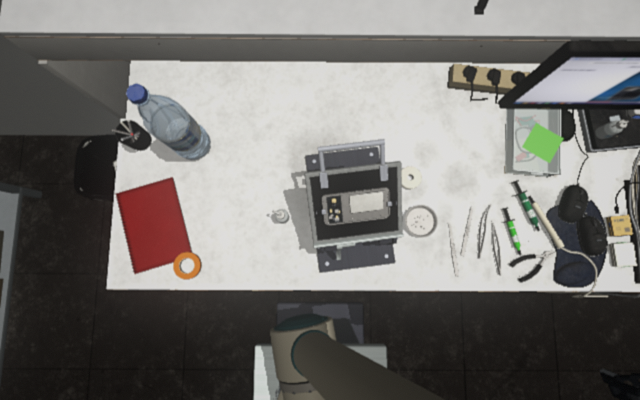

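View pics/side0.png

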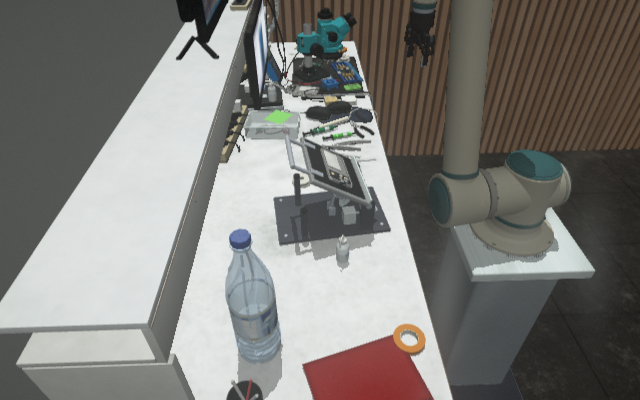

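The top view shows the stand with its foot-plate corners near (319,271), (395,264), (306,155) and (382,147), and the bar running from (319,149) to (384,141). The bottle is at (279,215), the reel at (411,177) and the dish at (420,221).

```bash
cat > h.py <<'E'
import numpy as np,cv2
def ray(d,px,z):
    K,T=d["mtx"],d["world_to_cam"]; R=T[:3,:3]; c=-R.T@T[:3,3]
    v=R.T@np.linalg.inv(K)@[px[0],px[1],1]; return c+v*(z-c[2])/v[2]
def proj(d,P):
    T=d["world_to_cam"]; p=d["mtx"]@(T[:3,:3]@np.array(P)+T[:3,3]); return p[:2]/p[2]
E
python3 - <<'E'
from h import *
t=np.load("top0.npz");s=np.load("side0.npz")
for p in [(319,271),(395,264),(306,155),(382,147)]: print(p,ray(t,p,.01).round(4))
for p in [(319,149),(384,141)]: print(p,ray(t,p,.223).round(4))
for p in [(279,215),(411,177),(420,221)]: print(p,ray(t,p,.01).round(4))
img=t["img"][:,:,::-1]; cv2.imwrite("pics/topc.png",cv2.resize(img[120:290,250:450],(800,600)[:1]*1+(680,) if 0 else (700,595),interpolation=cv2.INTER_CUBIC))
E
```

```text
(319, 271) [0.3277 0.0041 0.01  ]
(395, 264) [ 0.3457 -0.1831  0.01  ]
(306, 155) [0.6202 0.0394 0.01  ]
(382, 147) [ 0.6429 -0.1562  0.01  ]
(319, 149) [0.5763 0.006  0.223 ]
(384, 141) [ 0.5938 -0.124   0.223 ]
(279, 215) [0.4652 0.1053 0.01  ]
(411, 177) [ 0.5646 -0.2288  0.01  ]
(420, 221) [ 0.4524 -0.2482  0.01  ]
```

View pics/topc.png

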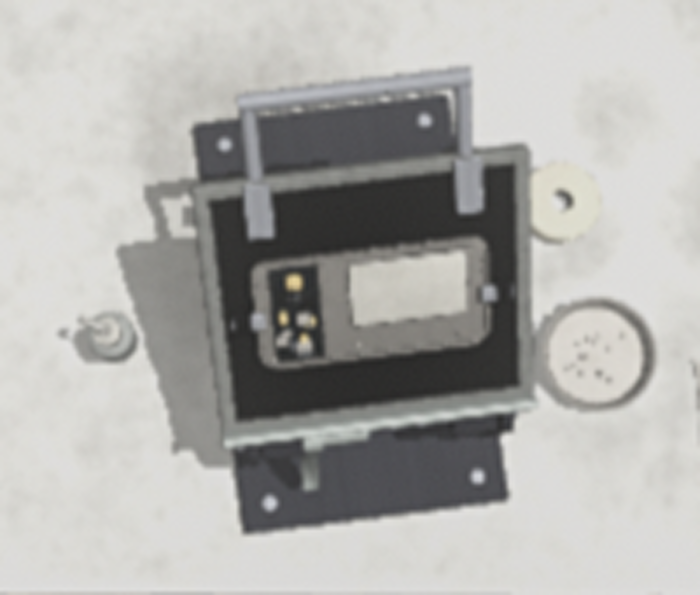

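The crop confirms the bar from about (318.6,148.6) to (384.3,140.9), so its middle is near (0.585,-0.059,0.223). The stand yaw is about 0.11. Next I go above the bar with tool y along stand x.

```bash
J="python3 -m jog"; 
for i in 1 2 3 4; do python3 -m jog '[{"dx":0.54,"dy":-0.342,"dz":-0.08,"grip":0.2},{"dx":0.54,"dy":-0.342,"dz":-0.08,"grip":0.2},{"dx":0.54,"dy":-0.342,"dz":-0.08,"grip":0.2},{"dx":0.54,"dy":-0.342,"dz":-0.08,"grip":0.2},{"dx":0.54,"dy":-0.342,"dz":-0.08,"grip":0.2}]'; done
for i in 1 2 3; do python3 -m jog '[{"az":-0.29,"grip":0.2},{"az":-0.29,"grip":0.2},{"az":-0.29,"grip":0.2},{"az":-0.29,"grip":0.2},{"az":-0.29,"grip":0.2}]'; done
python3 - <<'E'
from h import *
from rig import manip
s=manip.get_state();print(s["position"],s["ee_rot"],s["qpos"].round(2),s["width"])
d=manip.get_image("wrist"); cv2.imwrite("pics/w1.png",d["img"][:,:,::-1]); np.savez("w1.npz",pos=s["position"],q=s["ee_rot"],**d); print(d["T_tool_cam"].round(3),d["mtx"][0,0])
E
```

```text
[ 0.17299776 -0.54786363  0.23053348] [-8.26184362e-04  9.88333524e-01  1.52302860e-01 -3.76452719e-05] [-1.39  0.28  1.51 -0.    1.36 -0.12] 0.08538781235442769
[[-0.    -0.948 -0.319  0.083]
 [ 1.     0.    -0.001  0.   ]
 [ 0.001 -0.319  0.948 -0.142]
 [ 0.     0.     0.     1.   ]] 304.6078226429763schema error: expected keys dx, dy, dz, ax, ay, az, grip
schema error: expected keys dx, dy, dz, ax, ay, az, grip
schema error: expected keys dx, dy, dz, ax, ay, az, grip
schema error: expected keys dx, dy, dz, ax, ay, az, grip
schema error: expected keys dx, dy, dz, ax, ay, az, grip
schema error: expected keys dx, dy, dz, ax, ay, az, grip
schema error: expected keys dx, dy, dz, ax, ay, az, grip
```

View pics/w1.png

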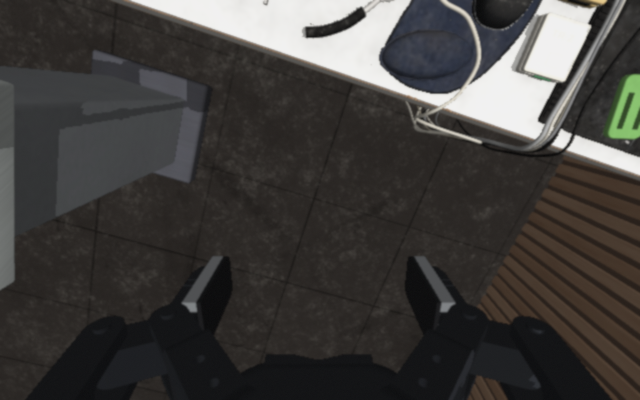

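The calls were refused because every row needs all the keys. The arm hasn't moved, and the wrist view shows only the desk edge and floor. I'll retype the rows with all the keys.

```bash
for i in 1 2 3 4; do python3 -m jog '[{"dx":0.54,"dy":-0.342,"dz":-0.08,"ax":0,"ay":0,"az":0,"grip":0.2},{"dx":0.54,"dy":-0.342,"dz":-0.08,"ax":0,"ay":0,"az":0,"grip":0.2},{"dx":0.54,"dy":-0.342,"dz":-0.08,"ax":0,"ay":0,"az":0,"grip":0.2},{"dx":0.54,"dy":-0.342,"dz":-0.08,"ax":0,"ay":0,"az":0,"grip":0.2},{"dx":0.54,"dy":-0.342,"dz":-0.08,"ax":0,"ay":0,"az":0,"grip":0.2}]'; done
for i in 1 2 3; do python3 -m jog '[{"dx":0,"dy":0,"dz":0,"ax":0,"ay":0,"az":-0.29,"grip":0.2},{"dx":0,"dy":0,"dz":0,"ax":0,"ay":0,"az":-0.29,"grip":0.2},{"dx":0,"dy":0,"dz":0,"ax":0,"ay":0,"az":-0.29,"grip":0.2},{"dx":0,"dy":0,"dz":0,"ax":0,"ay":0,"az":-0.29,"grip":0.2},{"dx":0,"dy":0,"dz":0,"ax":0,"ay":0,"az":-0.29,"grip":0.2}]'; done
python3 - <<'E'
from h import *
from rig import manip
s=manip.get_state();print(s["position"],s["ee_rot"],s["qpos"].round(2),s["width"])
d=manip.get_image("wrist"); cv2.imwrite("pics/w2.png",d["img"][:,:,::-1]); np.savez("w2.npz",pos=s["position"],q=s["ee_rot"],**d)
E
```

```text
clock: 0.57
position: [0.2795, -0.421, 0.2522]
ee_rot: [-0.001, 0.988, 0.155, 0.002]
contact_force: [-1.2, -0.4, -0.1]
width: 0.0515
gripper_force: 0.0
clock: 0.98
position: [0.3826, -0.2995, 0.2721]
ee_rot: [-0.001, 0.988, 0.155, 0.002]
contact_force: [0.4, -0.9, -0.2]
width: 0.0512
gripper_force: 0.0
clock: 1.4
position: [0.4859, -0.1779, 0.2918]
ee_rot: [-0.001, 0.988, 0.155, 0.002]
contact_force: [0.1, -0.2, -0.4]
width: 0.0511
gripper_force: 0.0
clock: 1.82
position: [0.5891, -0.0558, 0.311]
ee_rot: [-0.001, 0.988, 0.155, 0.002]
contact_force: [0.4, 0.5, 0.4]
width: 0.0514
gripper_force: 0.0
clock: 2.23
position: [0.5846, -0.0611, 0.3107]
ee_rot: [0.0, 0.928, 0.372, -0.001]
contact_force: [-0.2, 0.1, 0.1]
width: 0.0511
gripper_force: 0.0
clock: 2.65
position: [0.5847, -0.0608, 0.3109]
ee_rot: [-0.0, 0.821, 0.571, -0.0]
contact_force: [0.7, -0.8, 0.0]
width: 0.051
gripper_force: 0.0
clock: 3.07
position: [0.5848, -0.0604, 0.3111]
ee_rot: [-0.0, 0.671, 0.741, -0.0]
contact_force: [-0.2, -0.5, -0.4]
width: 0.0513
gripper_force: 0.0
[ 0.58484543 -0.06043069  0.31108227] [-3.90465672e-05  6.71329200e-01  7.41159242e-01 -2.85560226e-04] [-0.22  0.26  1.33 -0.    1.55 -0.32] 0.05126088329942673
```

View pics/w2.png

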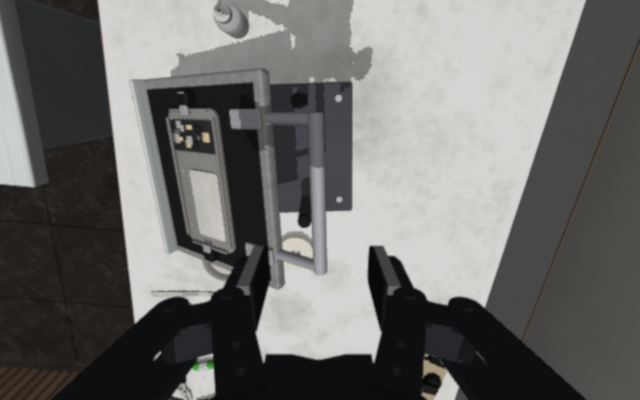

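The wrist view shows the bar from (317,115) to (320,272), nearly in line with tool x and between the fingers.

Run:
```python
from h import *
from scipy.spatial.transform import Rotation as R
d=dict(np.load("w2.npz")); q=d["q"]; T=np.eye(4); T[:3,:3]=R.from_quat(q[[1,2,3,0]]).as_matrix(); T[:3,3]=d["pos"]
d["world_to_cam"]=np.linalg.inv(T@d["T_tool_cam"])
a,b=[ray(d,p,.223) for p in [(317,115),(320,272)]]; m=(a+b)/2
print(a,b,np.arctan2((a-b)[0],-(a-b)[1]),"len",np.linalg.norm(a-b)); print("in tool",T[:3,:3].T@(m-d["pos"]))
t=np.load("top0.npz"); 
for p in [(315.1,245.7),(402.9,234.9)]: print("hinge edge",ray(t,p,.114))
```

```text
[0.57827636 0.00693968 0.223     ] [ 0.59371914 -0.12423188  0.223     ] -3.024402480880137 len 0.13207745961327202
in tool [0.0016909  0.00136462 0.08808108]
hinge edge [0.38713407 0.0132657  0.114     ]
hinge edge [ 0.41210529 -0.18134825  0.114     ]
```

```bash
python3 -m jog '[{"dx":0.006,"dy":0.006,"dz":0.14,"ax":0,"ay":0,"az":-0.013,"grip":0},{"dx":0.006,"dy":0.006,"dz":0.28,"ax":0,"ay":0,"az":-0.013,"grip":0},{"dx":0.006,"dy":0.006,"dz":0.36,"ax":0,"ay":0,"az":-0.013,"grip":0},{"dx":0.006,"dy":0.006,"dz":0.43,"ax":0,"ay":0,"az":-0.013,"grip":0},{"dx":0.006,"dy":0.006,"dz":0.43,"ax":0,"ay":0,"az":-0.013,"grip":0}]'
python3 -m jog '[{"dx":0,"dy":0,"dz":0,"ax":0,"ay":0,"az":0,"grip":-0.9},{"dx":0,"dy":0,"dz":0,"ax":0,"ay":0,"az":0,"grip":-0.9},{"dx":0,"dy":0,"dz":0,"ax":0,"ay":0,"az":0,"grip":-0.9},{"dx":0,"dy":0,"dz":0,"ax":0,"ay":0,"az":0,"grip":-0.9},{"dx":0,"dy":0,"dz":0,"ax":0,"ay":0,"az":0,"grip":-0.9}]' 40
python3 - <<'E'
from h import *
from rig import manip
s=manip.get_state();print(s["position"],s["ee_rot"],s["contact_force"],s["moment"],s["width"])
d=manip.get_image("wrist"); cv2.imwrite("pics/w3.png",d["img"][:,:,::-1])
E
```

```text
clock: 3.53
position: [0.5837, -0.0578, 0.1996]
ee_rot: [-0.004, 0.664, 0.748, -0.002]
contact_force: [-0.2, 0.9, -0.6]
width: 0.0429
gripper_force: 0.0
clock: 3.95
position: [0.5846, -0.0587, 0.2047]
ee_rot: [-0.001, 0.663, 0.749, -0.002]
contact_force: [-5.1, -1.3, -1.0]
width: 0.0105
gripper_force: 38.9
[ 0.58464509 -0.05868979  0.20465079] [-6.85966842e-04  6.62929792e-01  7.48679456e-01 -1.64078913e-03] [-5.11263449 -1.33112928 -1.02276142] [-0.25020437  0.75243077  0.06134139] 0.010455781525942478
```

View pics/w3.png

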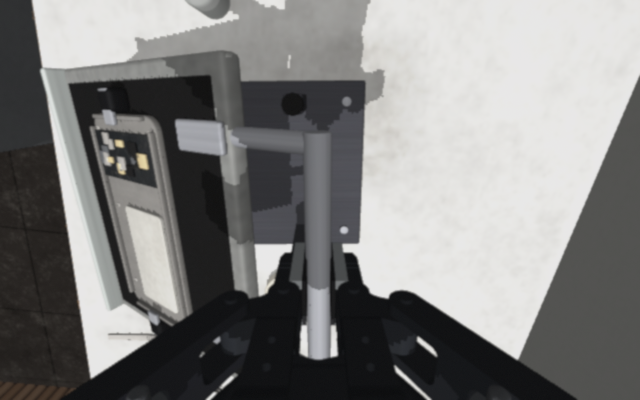

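The bar is centred between the pads (at about (317,330)) and held with a width of 10.5 mm. Next I work out the arc rows.

```bash
cat > arc.py <<'E'
import sys,numpy as np
a=[float(v) for v in sys.argv[1:]]
P=lambda t:225.14*np.array([np.cos(t+.0355),-np.sin(t+.0355)])
for t in a[1:]: print(t,((P(t)-P(a[0]))/250).round(4))
E
python3 arc.py .573 .60 .63 .66 .69 .72; python3 arc.py .72 .75 .78 .81 .84 .87; python3 arc.py .87 .88 .89 .90 .91 .92
```

```text
0.6 [-0.0142 -0.0198]
0.63 [-0.0305 -0.0413]
0.66 [-0.0475 -0.0623]
0.69 [-0.0651 -0.0827]
0.72 [-0.0834 -0.1027]
0.75 [-0.0188 -0.0194]
0.78 [-0.0382 -0.0382]
0.81 [-0.0582 -0.0564]
0.84 [-0.0786 -0.074 ]
0.87 [-0.0996 -0.091 ]
0.88 [-0.0071 -0.0055]
0.89 [-0.0143 -0.011 ]
0.9 [-0.0215 -0.0164]
0.91 [-0.0288 -0.0217]
0.92 [-0.0361 -0.0269]
```

```bash
python3 -m jog '[{"dx":0,"dy":-0.0142,"dz":-0.0198,"ax":0,"ay":0,"az":0,"grip":-0.9},{"dx":0,"dy":-0.0305,"dz":-0.0413,"ax":0,"ay":0,"az":0,"grip":-0.9},{"dx":0,"dy":-0.0475,"dz":-0.0623,"ax":0,"ay":0,"az":0,"grip":-0.9},{"dx":0,"dy":-0.0651,"dz":-0.0827,"ax":0,"ay":0,"az":0,"grip":-0.9},{"dx":0,"dy":-0.0834,"dz":-0.1027,"ax":0,"ay":0,"az":0,"grip":-0.9}]'
python3 -m jog '[{"dx":0,"dy":0,"dz":0,"ax":0,"ay":0,"az":0,"grip":-0.9},{"dx":0,"dy":0,"dz":0,"ax":0,"ay":0,"az":0,"grip":-0.9}]'
python3 -c "
from rig import manip;s=manip.get_state();print(s['position'],s['contact_force'],s['moment'],s['ee_rot'])"
```

```text
clock: 4.42
position: [0.5652, -0.0612, 0.23]
ee_rot: [0.0, 0.663, 0.749, -0.0]
contact_force: [-1.6, -3.5, -8.0]
width: 0.0108
gripper_force: 38.8
clock: 4.58
position: [0.565, -0.0612, 0.2302]
ee_rot: [0.0, 0.663, 0.749, -0.0]
contact_force: [-2.3, -3.3, -6.7]
width: 0.0102
gripper_force: 39.1
[ 0.56500118 -0.06116353  0.23022396] [-2.29308784 -3.27094913 -6.66868974] [-0.59702177  0.19955963  0.03122888] [ 4.90850428e-04  6.62809697e-01  7.48787588e-01 -4.62424991e-04]
```

```bash
python3 -m jog '[{"dx":0,"dy":-0.0188,"dz":-0.0194,"ax":0,"ay":0,"az":0,"grip":-0.9},{"dx":0,"dy":-0.0382,"dz":-0.0382,"ax":0,"ay":0,"az":0,"grip":-0.9},{"dx":0,"dy":-0.0582,"dz":-0.0564,"ax":0,"ay":0,"az":0,"grip":-0.9},{"dx":0,"dy":-0.0786,"dz":-0.074,"ax":0,"ay":0,"az":0,"grip":-0.9},{"dx":0,"dy":-0.0996,"dz":-0.091,"ax":0,"ay":0,"az":0,"grip":-0.9}]'
python3 -m jog '[{"dx":0,"dy":-0.0071,"dz":-0.0055,"ax":0,"ay":0,"az":0,"grip":-0.9},{"dx":0,"dy":-0.0143,"dz":-0.011,"ax":0,"ay":0,"az":0,"grip":-0.9},{"dx":0,"dy":-0.0215,"dz":-0.0164,"ax":0,"ay":0,"az":0,"grip":-0.9},{"dx":0,"dy":-0.0288,"dz":-0.0217,"ax":0,"ay":0,"az":0,"grip":-0.9},{"dx":0,"dy":-0.0361,"dz":-0.0269,"ax":0,"ay":0,"az":0,"grip":-0.9}]'
python3 -m jog '[{"dx":0,"dy":0,"dz":0,"ax":0,"ay":0,"az":0,"grip":-0.9},{"dx":0,"dy":0,"dz":0,"ax":0,"ay":0,"az":0,"grip":-0.9}]'
cat > f.py <<'E'
from rig import manip;import numpy as np
s=manip.get_state();p,f=s['position'],s['contact_force']
th=np.arcsin((p[2]+.019-.095)/.22514)-.0355
u=np.array([np.cos(.121),np.sin(.121)]);fx=f[:2]@u
# force the tool exerts = -f ; across = upward normal to board, along = radial outward
print('t',round(s['clock'],2),'th',th.round(4),'F',f.round(2),'across',round(-(-fx*np.sin(th)+f[2]*np.cos(th)),2),'radial',round(-(fx*np.cos(th)+f[2]*np.sin(th)),2),'x',round((p[0]-.4012)/np.cos(.121)*1000,1),(225.14*np.cos(th+.0355)).round(1))
E
python3 f.py; python3 arc.py .92 .93 .94 .95 .96 .97; python3 arc.py .97 .974 .978 .982 .986 .99; python3 arc.py .99 .994 .998 1.002 1.006 1.01;python3 arc.py 1.03 1.034 1.038 1.042 1.046 1.05
```

```text
clock: 5.0
position: [0.5414, -0.0642, 0.2534]
ee_rot: [0.002, 0.663, 0.749, 0.0]
contact_force: [0.7, -5.3, -4.0]
width: 0.0106
gripper_force: 39.2
clock: 5.42
position: [0.533, -0.0653, 0.2603]
ee_rot: [0.002, 0.663, 0.749, 0.001]
contact_force: [1.2, -4.6, -4.6]
width: 0.0106
gripper_force: 38.9
clock: 5.58
position: [0.5327, -0.0654, 0.2606]
ee_rot: [0.002, 0.663, 0.749, 0.001]
contact_force: [-0.3, -6.1, -3.3]
width: 0.0107
gripper_force: 39.1
t 5.58 th 0.9256 F [-0.29 -6.05 -3.29] across 1.16 radial 3.24 x 132.5 128.9
0.93 [-0.0074 -0.0052]
0.94 [-0.0148 -0.0102]
0.95 [-0.0223 -0.0153]
0.96 [-0.0298 -0.0202]
0.97 [-0.0374 -0.0251]
0.974 [-0.003  -0.0019]
0.978 [-0.0061 -0.0038]
0.982 [-0.0092 -0.0057]
0.986 [-0.0122 -0.0076]
0.99 [-0.0153 -0.0095]
0.994 [-0.0031 -0.0019]
0.998 [-0.0062 -0.0037]
1.002 [-0.0093 -0.0055]
1.006 [-0.0124 -0.0074]
1.01 [-0.0155 -0.0092]
1.034 [-0.0032 -0.0017]
1.038 [-0.0063 -0.0035]
1.042 [-0.0095 -0.0052]
1.046 [-0.0127 -0.0069]
1.05 [-0.0158 -0.0086]
```

```bash
python3 -m jog '[{"dx":-0.001,"dy":-0.0074,"dz":-0.0052,"ax":0,"ay":0,"az":0,"grip":-0.9},{"dx":-0.002,"dy":-0.0148,"dz":-0.0102,"ax":0,"ay":0,"az":0,"grip":-0.9},{"dx":-0.003,"dy":-0.0223,"dz":-0.0153,"ax":0,"ay":0,"az":0,"grip":-0.9},{"dx":-0.004,"dy":-0.0223,"dz":-0.0153,"ax":0,"ay":0,"az":0,"grip":-0.9},{"dx":-0.004,"dy":-0.0223,"dz":-0.0153,"ax":0,"ay":0,"az":0,"grip":-0.9}]' >/dev/null; python3 f.py
for i in 1 2 ; do python3 -m jog '[{"dx":0,"dy":-0.003,"dz":-0.0019,"ax":0,"ay":0,"az":0,"grip":-0.9},{"dx":0,"dy":-0.0061,"dz":-0.0038,"ax":0,"ay":0,"az":0,"grip":-0.9},{"dx":0,"dy":-0.0092,"dz":-0.0057,"ax":0,"ay":0,"az":0,"grip":-0.9}]' >/dev/null; python3 f.py; python3 -m jog '[{"dx":0,"dy":0,"dz":0,"ax":0,"ay":0,"az":0,"grip":-0.9}]' >/dev/null; python3 f.py; done
```

```text
t 6.0 th 0.9531 F [ 4.  -1.3  0.4] across 2.88 radial -2.54 x 127.6 123.8
t 6.25 th 0.9627 F [ 6.47 -0.93  1.68] across 4.22 radial -4.98 x 125.8 122.0
t 6.33 th 0.9636 F [ 4.7  -1.63  1.2 ] across 2.99 radial -3.54 x 125.6 121.8
t 6.58 th 0.9763 F [ 4.84 -1.4   3.04] across 2.14 radial -5.11 x 123.7 119.4
t 6.67 th 0.9774 F [ 5.49 -0.54  3.48] across 2.52 radial -5.9 x 123.5 119.2
```

```bash
for i in 1 2 3; do python3 -m jog '[{"dx":0,"dy":-0.0025,"dz":-0.0025,"ax":0,"ay":0,"az":0,"grip":-0.9},{"dx":0,"dy":-0.005,"dz":-0.005,"ax":0,"ay":0,"az":0,"grip":-0.9},{"dx":0,"dy":-0.0078,"dz":-0.007,"ax":0,"ay":0,"az":0,"grip":-0.9}]' >/dev/null; python3 f.py; python3 -m jog '[{"dx":0,"dy":0,"dz":0,"ax":0,"ay":0,"az":0,"grip":-0.9}]' >/dev/null; python3 f.py; done
```

```text
t 6.92 th 0.9893 F [ 5.76 -1.    2.52] across 3.29 radial -5.18 x 121.3 116.9
t 7.0 th 0.9898 F [ 4.12 -1.38  3.96] across 1.1 radial -5.46 x 121.2 116.8
t 7.25 th 1.0018 F [ 4.88 -0.4   1.14] across 3.43 radial -3.54 x 119.1 114.5
t 7.33 th 1.0024 F [ 5.48 -0.84  2.83] across 2.98 radial -5.26 x 119.0 114.4
t 7.58 th 1.0159 F [ 4.52 -0.28  2.98] across 2.21 radial -4.88 x 116.8 111.8
t 7.67 th 1.0166 F [ 4.66 -0.77  3.44] across 2.04 radial -5.31 x 116.6 111.6
```

```bash
for i in 1 2 3; do python3 -m jog '[{"dx":0,"dy":-0.003,"dz":-0.002,"ax":0,"ay":0,"az":0,"grip":-0.9},{"dx":0,"dy":-0.006,"dz":-0.004,"ax":0,"ay":0,"az":0,"grip":-0.9},{"dx":0,"dy":-0.0088,"dz":-0.006,"ax":0,"ay":0,"az":0,"grip":-0.9}]' >/dev/null; python3 f.py; python3 -m jog '[{"dx":0,"dy":0,"dz":0,"ax":0,"ay":0,"az":0,"grip":-0.9}]' >/dev/null; python3 f.py; done
```

```text
t 7.92 th 1.0287 F [ 5.09 -0.41  2.83] across 2.83 radial -5.0 x 114.5 109.2
t 8.0 th 1.0292 F [ 4.84 -0.44  4.45] across 1.78 radial -6.26 x 114.3 109.1
t 8.25 th 1.0411 F [ 4.57 -0.39  2.13] across 2.8 radial -4.11 x 112.2 106.8
t 8.33 th 1.0418 F [ 5.56 -1.07  4.23] across 2.52 radial -6.37 x 112.1 106.7
t 8.58 th 1.0536 F [ 5.19 -1.53  1.8 ] across 3.42 radial -4.02 x 109.9 104.3
t 8.67 th 1.0558 F [ 4.15 -1.26  4.04] across 1.47 radial -5.47 x 109.7 103.9
```

```bash
for i in 1 2 3; do python3 -m jog '[{"dx":0,"dy":-0.003,"dz":-0.0018,"ax":0,"ay":0,"az":0,"grip":-0.9},{"dx":0,"dy":-0.006,"dz":-0.0036,"ax":0,"ay":0,"az":0,"grip":-0.9},{"dx":0,"dy":-0.009,"dz":-0.0054,"ax":0,"ay":0,"az":0,"grip":-0.9}]' >/dev/null; python3 f.py; python3 -m jog '[{"dx":0,"dy":0,"dz":0,"ax":0,"ay":0,"az":0,"grip":-0.9}]' >/dev/null; python3 f.py; done
```

```text
t 8.92 th 1.0681 F [ 5.17 -0.91  3.11] across 2.9 radial -5.14 x 107.5 101.4
t 9.0 th 1.069 F [ 5.9  -1.36  4.45] across 2.85 radial -6.64 x 107.4 101.2
t 9.25 th 1.0804 F [ 5.27 -2.03  4.36] across 2.34 radial -6.19 x 105.3 98.9
t 9.33 th 1.0813 F [ 5.25 -1.45  4.2 ] across 2.47 radial -6.08 x 105.1 98.7
t 9.58 th 1.0929 F [ 3.7  -1.17  2.1 ] across 2.17 radial -3.49 x 103.0 96.4
t 9.67 th 1.0938 F [ 5.42 -1.49  2.82] across 3.33 radial -4.9 x 102.8 96.2
```

```bash
for i in 1 2 3; do python3 -m jog '[{"dx":0,"dy":-0.003,"dz":-0.0017,"ax":0,"ay":0,"az":0,"grip":-0.9},{"dx":0,"dy":-0.006,"dz":-0.0034,"ax":0,"ay":0,"az":0,"grip":-0.9},{"dx":0,"dy":-0.009,"dz":-0.005,"ax":0,"ay":0,"az":0,"grip":-0.9}]' >/dev/null; python3 f.py; python3 -m jog '[{"dx":0,"dy":0,"dz":0,"ax":0,"ay":0,"az":0,"grip":-0.9}]' >/dev/null; python3 f.py; done
```

```text
t 9.92 th 1.1077 F [ 5.82 -1.17  2.64] across 3.86 radial -4.88 x 100.6 93.4
t 10.0 th 1.1082 F [ 4.67 -2.1   4.49] across 1.92 radial -5.98 x 100.5 93.3
t 10.25 th 1.1184 F [ 6.65 -1.57  1.6 ] across 5.07 radial -4.24 x 98.7 91.2
t 10.33 th 1.1188 F [ 6.49 -0.91  3.17] across 4.31 radial -5.62 x 98.6 91.1
t 10.58 th 1.1295 F [ 6.85 -2.07 -0.08] across 5.96 radial -2.72 x 96.6 88.9
t 10.67 th 1.1302 F [ 6.01 -0.49  1.89] across 4.53 radial -4.23 x 96.5 88.7
```

```bash
for i in 1 2 3; do python3 -m jog '[{"dx":0,"dy":-0.003,"dz":-0.0016,"ax":0,"ay":0,"az":0,"grip":-0.9},{"dx":0,"dy":-0.006,"dz":-0.0032,"ax":0,"ay":0,"az":0,"grip":-0.9},{"dx":0,"dy":-0.009,"dz":-0.0048,"ax":0,"ay":0,"az":0,"grip":-0.9}]' >/dev/null; python3 f.py; for k in 1 2; do python3 -m jog '[{"dx":0,"dy":0,"dz":0,"ax":0,"ay":0,"az":0,"grip":-0.9}]' >/dev/null; python3 f.py;done; done
```

```text
t 10.92 th 1.1436 F [ 6.69 -0.83  1.55] across 5.31 radial -4.12 x 94.4 85.9
t 11.0 th 1.1444 F [ 6.86 -0.99  1.58] across 5.44 radial -4.21 x 94.3 85.8
t 11.08 th 1.144 F [ 7.45 -0.85  1.43] across 6.04 radial -4.32 x 94.3 85.9
t 11.33 th 1.1556 F [ 6.91 -0.22 -0.26] across 6.35 radial -2.52 x 92.2 83.4
t 11.42 th 1.156 F [ 7.91 -0.84  0.25] across 6.99 radial -3.35 x 92.1 83.4
t 11.5 th 1.1559 F [ 7.27 -1.58  0.59] across 6.2 radial -3.37 x 92.2 83.4
t 11.75 th 1.1673 F [ 8.08 -1.17 -1.74] across 7.93 radial -1.5 x 90.1 81.0
t 11.83 th 1.1681 F [ 7.23 -1.17 -0.48] across 6.66 radial -2.32 x 90.0 80.8
t 11.92 th 1.1678 F [ 7.83 -1.36  0.22] across 6.91 radial -3.19 x 90.0 80.9
```

```bash
for i in 1 2; do python3 -m jog '[{"dx":0,"dy":-0.003,"dz":-0.0015,"ax":0,"ay":0,"az":0,"grip":-0.9},{"dx":0,"dy":-0.006,"dz":-0.003,"ax":0,"ay":0,"az":0,"grip":-0.9},{"dx":0,"dy":-0.009,"dz":-0.0045,"ax":0,"ay":0,"az":0,"grip":-0.9}]' >/dev/null; python3 f.py; for k in 1 2 3 4; do python3 -m jog '[{"dx":0,"dy":0,"dz":0,"ax":0,"ay":0,"az":0,"grip":-0.9}]' >/dev/null; python3 f.py;done; done
```

```text
t 12.17 th 1.182 F [ 7.71 -1.11 -1.46] across 7.51 radial -1.5 x 87.9 77.9
t 12.25 th 1.1826 F [ 8.14 -0.82  0.34] across 7.26 radial -3.34 x 87.8 77.8
t 12.33 th 1.182 F [ 7.89 -1.32 -0.48] across 7.29 radial -2.47 x 87.8 77.9
t 12.42 th 1.182 F [ 7.85 -1.07  0.33] across 6.97 radial -3.21 x 87.8 77.9
t 12.5 th 1.1819 F [ 7.81 -0.99 -1.38] across 7.58 radial -1.62 x 87.8 77.9
t 12.75 th 1.1937 F [ 8.11 -1.47 -1.24] across 7.78 radial -1.75 x 85.7 75.4
t 12.83 th 1.1944 F [ 8.38 -1.08 -1.06] across 8.01 radial -2.03 x 85.6 75.3
t 12.92 th 1.1944 F [ 8.44 -1.12 -1.66] across 8.27 radial -1.49 x 85.6 75.3
t 13.0 th 1.1939 F [ 8.78 -1.6  -1.75] across 8.57 radial -1.51 x 85.6 75.4
t 13.08 th 1.194 F [ 8.28 -1.4  -0.68] across 7.74 radial -2.33 x 85.7 75.4
```

```bash
for i in 1 2 3; do python3 -m jog '[{"dx":0,"dy":-0.003,"dz":-0.0014,"ax":0,"ay":0,"az":0,"grip":-0.9},{"dx":0,"dy":-0.006,"dz":-0.0028,"ax":0,"ay":0,"az":0,"grip":-0.9},{"dx":0,"dy":-0.009,"dz":-0.0042,"ax":0,"ay":0,"az":0,"grip":-0.9}]' >/dev/null; for k in 1 2 3; do python3 -m jog '[{"dx":0,"dy":0,"dz":0,"ax":0,"ay":0,"az":0,"grip":-0.9}]' >/dev/null; python3 f.py;done; done
```

```text
t 13.42 th 1.206 F [ 9.16 -2.15 -1.7 ] across 8.86 radial -1.56 x 83.5 72.8
t 13.5 th 1.206 F [ 8.84 -1.31 -3.  ] across 9.12 radial -0.27 x 83.6 72.8
t 13.58 th 1.2056 F [ 8.26 -1.35 -3.14] across 8.62 radial 0.06 x 83.6 72.9
t 13.92 th 1.2208 F [10.31 -2.32 -1.59] across 9.9 radial -1.92 x 81.3 69.6
t 14.0 th 1.2207 F [ 8.72 -2.16 -2.17] across 8.63 radial -0.84 x 81.3 69.7
t 14.08 th 1.2209 F [ 9.29 -1.27 -1.13] across 8.91 radial -2.05 x 81.4 69.6
t 14.42 th 1.2333 F [ 9.22 -0.67 -2.64] across 9.43 radial -0.51 x 79.2 67.0
t 14.5 th 1.2328 F [ 9.16 -2.14 -2.85] across 9.28 radial -0.24 x 79.2 67.1
t 14.58 th 1.2332 F [ 9.19 -1.32 -3.92] across 9.75 radial 0.73 x 79.2 67.0
```

```bash
for i in 1; do python3 -m jog '[{"dx":0,"dy":-0.003,"dz":-0.0013,"ax":0,"ay":0,"az":0,"grip":-0.9},{"dx":0,"dy":-0.006,"dz":-0.0026,"ax":0,"ay":0,"az":0,"grip":-0.9},{"dx":0,"dy":-0.009,"dz":-0.0038,"ax":0,"ay":0,"az":0,"grip":-0.9}]' >/dev/null; for k in 1 2 3 4; do python3 -m jog '[{"dx":0,"dy":0,"dz":0,"ax":0,"ay":0,"az":0,"grip":-0.9}]' >/dev/null; python3 f.py;done; done
python3 - <<'E'
import numpy as np
from rig import manip
p=manip.get_state()['position'];x=(p[0]-.4012)/np.cos(.121)*1000;z=(p[2]+.019-.095)*1000
r=np.hypot(x,z);t0=np.arctan2(z,x);print(r,t0-.0355)
# return path: shrink radius from r to 225.1 gradually
prev=np.array([x,z]);base=prev;n=0
for k in range(1,46):
    t=t0-.027*k; rr=max(225.6,r-.15*k); q=rr*np.array([np.cos(t),np.sin(t)])
    d=(q-base)/250; print(k,round(t-.0355,3),'%.4f %.4f'%(d[0],-d[1]),end='  |\n' if k%5==0 else '; ')
    if k%5==0: base=q
E
```

```text
t 14.92 th 1.2448 F [ 9.48 -1.71 -4.46] across 10.15 radial 1.27 x 77.2 64.5
t 15.0 th 1.2444 F [ 9.34 -0.8  -4.95] across 10.28 radial 1.75 x 77.2 64.6
t 15.08 th 1.2447 F [10.16 -1.13 -4.63] across 10.91 radial 1.2 x 77.2 64.5
t 15.17 th 1.2442 F [ 9.52 -1.88 -4.73] across 10.26 radial 1.52 x 77.2 64.6
229.07758401591417 1.1914779688644455
1 1.164 0.0230 0.0092; 2 1.137 0.0456 0.0190; 3 1.11 0.0680 0.0295; 4 1.083 0.0901 0.0405; 5 1.056 0.1119 0.0521  |
6 1.029 0.0214 0.0122; 7 1.002 0.0425 0.0249; 8 0.975 0.0633 0.0382; 9 0.948 0.0836 0.0521; 10 0.921 0.1035 0.0665  |
11 0.894 0.0195 0.0149; 12 0.867 0.0387 0.0303; 13 0.84 0.0573 0.0462; 14 0.813 0.0756 0.0627; 15 0.786 0.0933 0.0795  |
16 0.759 0.0173 0.0173; 17 0.732 0.0341 0.0351; 18 0.705 0.0504 0.0534; 19 0.678 0.0662 0.0720; 20 0.651 0.0815 0.0911  |
21 0.624 0.0148 0.0195; 22 0.597 0.0290 0.0393; 23 0.57 0.0426 0.0595; 24 0.543 0.0561 0.0798; 25 0.516 0.0692 0.1003  |
26 0.489 0.0125 0.0209; 27 0.462 0.0244 0.0422; 28 0.435 0.0358 0.0637; 29 0.408 0.0465 0.0856; 30 0.381 0.0567 0.1077  |
31 0.354 0.0096 0.0224; 32 0.327 0.0185 0.0451; 33 0.3 0.0269 0.0680; 34 0.273 0.0346 0.0911; 35 0.246 0.0417 0.1144  |
36 0.219 0.0065 0.0235; 37 0.192 0.0123 0.0471; 38 0.165 0.0175 0.0710; 39 0.138 0.0220 0.0949; 40 0.111 0.0259 0.1189  |
41 0.084 0.0032 0.0241; 42 0.057 0.0058 0.0484; 43 0.03 0.0078 0.0727; 44 0.003 0.0090 0.0970; 45 -0.024 0.0097 0.1213  |
```

```bash
python3 -m jog '[{"dx":0,"dy":0.023,"dz":0.0092,"ax":0,"ay":0,"az":0,"grip":-0.9},{"dx":0,"dy":0.0456,"dz":0.019,"ax":0,"ay":0,"az":0,"grip":-0.9},{"dx":0,"dy":0.068,"dz":0.0295,"ax":0,"ay":0,"az":0,"grip":-0.9},{"dx":0,"dy":0.0901,"dz":0.0405,"ax":0,"ay":0,"az":0,"grip":-0.9},{"dx":0,"dy":0.1119,"dz":0.0521,"ax":0,"ay":0,"az":0,"grip":-0.9}]' >/dev/null; python3 f.py
python3 -m jog '[{"dx":0,"dy":0.0214,"dz":0.0122,"ax":0,"ay":0,"az":0,"grip":-0.9},{"dx":0,"dy":0.0425,"dz":0.0249,"ax":0,"ay":0,"az":0,"grip":-0.9},{"dx":0,"dy":0.0633,"dz":0.0382,"ax":0,"ay":0,"az":0,"grip":-0.9},{"dx":0,"dy":0.0836,"dz":0.0521,"ax":0,"ay":0,"az":0,"grip":-0.9},{"dx":0,"dy":0.1035,"dz":0.0665,"ax":0,"ay":0,"az":0,"grip":-0.9}]' >/dev/null; python3 f.py
python3 -m jog '[{"dx":0,"dy":0.0195,"dz":0.0149,"ax":0,"ay":0,"az":0,"grip":-0.9},{"dx":0,"dy":0.0387,"dz":0.0303,"ax":0,"ay":0,"az":0,"grip":-0.9},{"dx":0,"dy":0.0573,"dz":0.0462,"ax":0,"ay":0,"az":0,"grip":-0.9},{"dx":0,"dy":0.0756,"dz":0.0627,"ax":0,"ay":0,"az":0,"grip":-0.9},{"dx":0,"dy":0.0933,"dz":0.0795,"ax":0,"ay":0,"az":0,"grip":-0.9}]' >/dev/null; python3 f.py
python3 -m jog '[{"dx":0,"dy":0.007,"dz":0.007,"ax":0,"ay":0,"az":0,"grip":-0.9},{"dx":0,"dy":0.014,"dz":0.014,"ax":0,"ay":0,"az":0,"grip":-0.9},{"dx":0,"dy":0.021,"dz":0.021,"ax":0,"ay":0,"az":0,"grip":-0.9}]' >/dev/null; python3 f.py
```

```text
t 15.58 th 1.0977 F [ 3.31 -1.28  6.07] across 0.02 radial -6.83 x 103.0 95.4
t 16.0 th 0.9481 F [ 3.49 -0.17  5.64] across -0.49 radial -6.59 x 128.8 124.7
t 16.42 th 0.8024 F [4.59 0.46 4.79] across -0.01 radial -6.65 x 152.6 150.6
t 16.67 th 0.7674 F [ 4.51 -0.04  3.79] across 0.38 radial -5.85 x 158.0 156.4
```

```bash
for i in 1 2; do python3 -m jog '[{"dx":0,"dy":0.009,"dz":0.0095,"ax":0,"ay":0,"az":0,"grip":-0.9},{"dx":0,"dy":0.018,"dz":0.019,"ax":0,"ay":0,"az":0,"grip":-0.9},{"dx":0,"dy":0.027,"dz":0.0285,"ax":0,"ay":0,"az":0,"grip":-0.9}]' >/dev/null; python3 f.py; done
```

```text
t 16.92 th 0.7226 F [4.56 0.77 3.04] across 0.78 radial -5.48 x 164.6 163.5
t 17.17 th 0.6788 F [2.33 1.91 0.56] across 1.16 radial -2.33 x 171.0 170.1
```

The across force stays positive below 0.76, so the pawl is out. I keep lowering.

```bash
python3 arc.py .679 .652 .625 .598 .571 .544; python3 arc.py .544 .517 .49 .463 .436 .409;python3 arc.py .409 .382 .355 .328 .301 .274;python3 arc.py .274 .25 .226 .202 .178 .154;python3 arc.py .154 .134 .114 .094 .074 .054;python3 arc.py .054 .044 .034 .024 .014 .004
```

```text
0.652 [0.0157 0.0186]
0.625 [0.0309 0.0376]
0.598 [0.0455 0.057 ]
0.571 [0.0596 0.0768]
0.544 [0.0732 0.0969]
0.517 [0.013  0.0205]
0.49 [0.0255 0.0414]
0.463 [0.0374 0.0626]
0.436 [0.0488 0.0841]
0.409 [0.0595 0.1059]
0.382 [0.0102 0.0221]
0.355 [0.0197 0.0444]
0.328 [0.0287 0.0671]
0.301 [0.037  0.0899]
0.274 [0.0447 0.113 ]
0.25 [0.0063 0.0207]
0.226 [0.0122 0.0415]
0.202 [0.0175 0.0624]
0.178 [0.0223 0.0835]
0.154 [0.0267 0.1047]
0.134 [0.0032 0.0177]
0.114 [0.0061 0.0355]
0.094 [0.0086 0.0533]
0.074 [0.0107 0.0712]
0.054 [0.0125 0.0891]
0.044 [0.0008 0.009 ]
0.034 [0.0014 0.018 ]
0.024 [0.002  0.0269]
0.014 [0.0025 0.0359]
0.004 [0.0029 0.0449]
```

```bash
python3 -m jog '[{"dx":0,"dy":0.0157,"dz":0.0186,"ax":0,"ay":0,"az":0,"grip":-0.9},{"dx":0,"dy":0.0309,"dz":0.0376,"ax":0,"ay":0,"az":0,"grip":-0.9},{"dx":0,"dy":0.0455,"dz":0.057,"ax":0,"ay":0,"az":0,"grip":-0.9},{"dx":0,"dy":0.0596,"dz":0.0768,"ax":0,"ay":0,"az":0,"grip":-0.9},{"dx":0,"dy":0.0732,"dz":0.0969,"ax":0,"ay":0,"az":0,"grip":-0.9}]' >/dev/null; python3 f.py
python3 -m jog '[{"dx":0,"dy":0.013,"dz":0.0205,"ax":0,"ay":0,"az":0,"grip":-0.9},{"dx":0,"dy":0.0255,"dz":0.0414,"ax":0,"ay":0,"az":0,"grip":-0.9},{"dx":0,"dy":0.0374,"dz":0.0626,"ax":0,"ay":0,"az":0,"grip":-0.9},{"dx":0,"dy":0.0488,"dz":0.0841,"ax":0,"ay":0,"az":0,"grip":-0.9},{"dx":0,"dy":0.0595,"dz":0.1059,"ax":0,"ay":0,"az":0,"grip":-0.9}]' >/dev/null; python3 f.py
python3 -m jog '[{"dx":0,"dy":0.0102,"dz":0.0221,"ax":0,"ay":0,"az":0,"grip":-0.9},{"dx":0,"dy":0.0197,"dz":0.0444,"ax":0,"ay":0,"az":0,"grip":-0.9},{"dx":0,"dy":0.0287,"dz":0.0671,"ax":0,"ay":0,"az":0,"grip":-0.9}]' >/dev/null; python3 f.py
```

```text
t 17.58 th 0.5395 F [0.42 1.58 0.38] across -0.02 radial -0.72 x 188.9 188.9
t 18.0 th 0.406 F [-2.35  3.8  -1.12] across 0.29 radial 2.17 x 203.8 203.5
t 18.25 th 0.3255 F [-3.05  4.82 -1.47] across 0.61 radial 2.79 x 210.8 210.6
```

```bash
python3 -m jog '[{"dx":0.001,"dy":0.007,"dz":0.0228,"ax":0,"ay":0,"az":0,"grip":-0.9},{"dx":0.002,"dy":0.013,"dz":0.046,"ax":0,"ay":0,"az":0,"grip":-0.9}]' >/dev/null; python3 f.py
python3 -m jog '[{"dx":0.001,"dy":0.0063,"dz":0.0207,"ax":0,"ay":0,"az":0,"grip":-0.9},{"dx":0.002,"dy":0.0115,"dz":0.0415,"ax":0,"ay":0,"az":0,"grip":-0.9},{"dx":0.003,"dy":0.0165,"dz":0.0624,"ax":0,"ay":0,"az":0,"grip":-0.9},{"dx":0.003,"dy":0.0205,"dz":0.0835,"ax":0,"ay":0,"az":0,"grip":-0.9},{"dx":0.003,"dy":0.0245,"dz":0.1047,"ax":0,"ay":0,"az":0,"grip":-0.9}]' >/dev/null; python3 f.py
python3 -m jog '[{"dx":0,"dy":0.003,"dz":0.0177,"ax":0,"ay":0,"az":0,"grip":-0.9},{"dx":0,"dy":0.005,"dz":0.0355,"ax":0,"ay":0,"az":0,"grip":-0.9},{"dx":0,"dy":0.007,"dz":0.0533,"ax":0,"ay":0,"az":0,"grip":-0.9},{"dx":0,"dy":0.009,"dz":0.0712,"ax":0,"ay":0,"az":0,"grip":-0.9}]' >/dev/null; python3 f.py
python3 -m jog '[{"dx":0,"dy":0.001,"dz":0.009,"ax":0,"ay":0,"az":0,"grip":-0.9},{"dx":0,"dy":0.002,"dz":0.018,"ax":0,"ay":0,"az":0,"grip":-0.9},{"dx":0,"dy":0.002,"dz":0.027,"ax":0,"ay":0,"az":0,"grip":-0.9},{"dx":0,"dy":0.003,"dz":0.036,"ax":0,"ay":0,"az":0,"grip":-0.9}]' >/dev/null; python3 f.py
```

```text
t 18.42 th 0.2725 F [-2.81  4.51 -2.55] across 1.85 radial 2.85 x 214.7 214.5
t 18.83 th 0.154 F [-3.28  0.08 -1.7 ] across 1.18 radial 3.47 x 220.9 221.1
t 19.17 th 0.0749 F [-3.73 -0.76  0.03] across -0.31 radial 3.78 x 223.4 223.8
t 19.5 th 0.0357 F [-4.01 -0.78 -1.8 ] across 1.65 radial 4.13 x 224.0 224.6
```

```bash
for i in 1 2 3 4; do python3 -m jog '[{"dx":0,"dy":0,"dz":0.005,"ax":0,"ay":0,"az":0,"grip":-0.9},{"dx":0,"dy":0,"dz":0.01,"ax":0,"ay":0,"az":0,"grip":-0.9}]' >/dev/null; python3 f.py; done
```

```text
t 19.67 th 0.025 F [-3.24 -1.92 -0.79] across 0.7 radial 3.47 x 224.2 224.7
t 19.83 th 0.0192 F [-7.18 -1.51 10.79] across -10.93 radial 7.1 x 224.2 224.8
t 20.0 th 0.0182 F [-9.69 -1.57 22.88] across -23.06 radial 9.39 x 224.3 224.8
t 20.17 th 0.0159 F [-14.6   -1.69  31.77] across -32.0 radial 14.19 x 224.4 224.8
```

```bash
python3 -m jog '[{"dx":0,"dy":0,"dz":-0.007,"ax":0,"ay":0,"az":0,"grip":-0.9},{"dx":0,"dy":0,"dz":-0.013,"ax":0,"ay":0,"az":0,"grip":-0.9}]' >/dev/null; python3 f.py
python3 - <<'E'
from h import *
from rig import manip
d=manip.get_image("side");s=d["img"][100:290,220:440,::-1];cv2.imwrite("pics/s4.png",cv2.resize(s,(660,570),interpolation=cv2.INTER_CUBIC))
E
python3 arc.py 0 .02 .04 .06 .08 .1; python3 arc.py .1 .124 .148 .172 .196 .22;python3 arc.py .22 .244 .268 .292 .316 .34; python3 arc.py .34 .355 .37 .385 .4 .415
```

```text
t 20.33 th 0.018 F [-6.34 -3.21  1.26] across -1.38 radial 6.66 x 224.3 224.8
0.02 [-0.0008 -0.018 ]
0.04 [-0.002 -0.036]
0.06 [-0.0035 -0.0539]
0.08 [-0.0054 -0.0718]
0.1 [-0.0077 -0.0897]
0.124 [-0.0032 -0.0214]
0.148 [-0.0069 -0.0427]
0.172 [-0.0111 -0.0639]
0.196 [-0.0158 -0.085 ]
0.22 [-0.021  -0.1059]
0.244 [-0.0057 -0.0208]
0.268 [-0.0119 -0.0415]
0.292 [-0.0186 -0.0621]
0.316 [-0.0258 -0.0825]
0.34 [-0.0335 -0.1027]
0.355 [-0.005  -0.0125]
0.37 [-0.0103 -0.025 ]
0.385 [-0.0157 -0.0374]
0.4 [-0.0213 -0.0496]
0.415 [-0.0271 -0.0618]
```

View pics/s4.png

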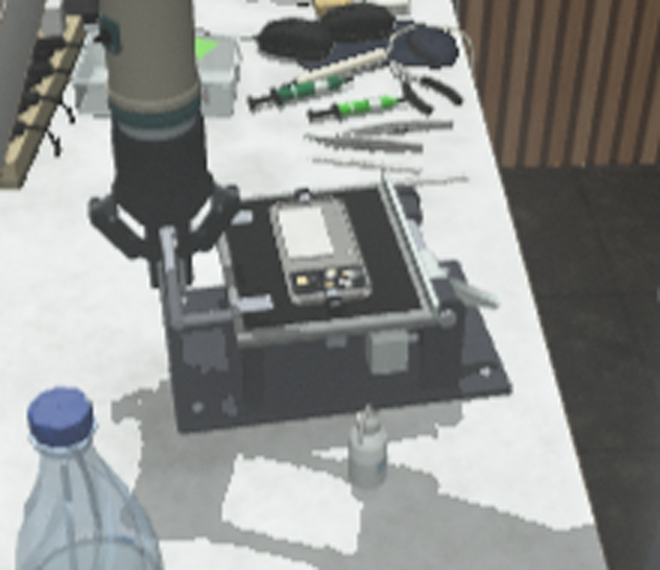

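The side crop shows the board lying flat on its rests, with the gripper on the bar at (165,270) and the dropper bottle upright at (368,450). Now I raise to the second notch.

```bash
python3 -m jog '[{"dx":-0.002,"dy":-0.003,"dz":-0.018,"ax":0,"ay":0,"az":0,"grip":-0.9},{"dx":-0.002,"dy":-0.005,"dz":-0.036,"ax":0,"ay":0,"az":0,"grip":-0.9},{"dx":-0.002,"dy":-0.007,"dz":-0.0539,"ax":0,"ay":0,"az":0,"grip":-0.9},{"dx":-0.002,"dy":-0.009,"dz":-0.0718,"ax":0,"ay":0,"az":0,"grip":-0.9},{"dx":-0.002,"dy":-0.0115,"dz":-0.0897,"ax":0,"ay":0,"az":0,"grip":-0.9}]' >/dev/null; python3 f.py
python3 -m jog '[{"dx":0,"dy":-0.0032,"dz":-0.0214,"ax":0,"ay":0,"az":0,"grip":-0.9},{"dx":0,"dy":-0.0069,"dz":-0.0427,"ax":0,"ay":0,"az":0,"grip":-0.9},{"dx":0,"dy":-0.0111,"dz":-0.0639,"ax":0,"ay":0,"az":0,"grip":-0.9},{"dx":0,"dy":-0.0158,"dz":-0.085,"ax":0,"ay":0,"az":0,"grip":-0.9},{"dx":0,"dy":-0.021,"dz":-0.1059,"ax":0,"ay":0,"az":0,"grip":-0.9}]' >/dev/null; python3 f.py
python3 -m jog '[{"dx":0,"dy":-0.0057,"dz":-0.0208,"ax":0,"ay":0,"az":0,"grip":-0.9},{"dx":0,"dy":-0.0119,"dz":-0.0415,"ax":0,"ay":0,"az":0,"grip":-0.9},{"dx":0,"dy":-0.0186,"dz":-0.0621,"ax":0,"ay":0,"az":0,"grip":-0.9},{"dx":0,"dy":-0.0258,"dz":-0.0825,"ax":0,"ay":0,"az":0,"grip":-0.9},{"dx":0,"dy":-0.0335,"dz":-0.1027,"ax":0,"ay":0,"az":0,"grip":-0.9}]' >/dev/null; python3 f.py
python3 -m jog '[{"dx":0,"dy":-0.005,"dz":-0.0125,"ax":0,"ay":0,"az":0,"grip":-0.9},{"dx":0,"dy":-0.0103,"dz":-0.025,"ax":0,"ay":0,"az":0,"grip":-0.9},{"dx":0,"dy":-0.0157,"dz":-0.0374,"ax":0,"ay":0,"az":0,"grip":-0.9},{"dx":0,"dy":-0.0213,"dz":-0.0496,"ax":0,"ay":0,"az":0,"grip":-0.9},{"dx":0,"dy":-0.0271,"dz":-0.0618,"ax":0,"ay":0,"az":0,"grip":-0.9}]' >/dev/null; python3 f.py
python3 -m jog '[{"dx":0,"dy":0,"dz":0,"ax":0,"ay":0,"az":0,"grip":-0.9},{"dx":0,"dy":0,"dz":0,"ax":0,"ay":0,"az":0,"grip":-0.9},{"dx":0,"dy":0,"dz":0,"ax":0,"ay":0,"az":0,"grip":-0.9}]' >/dev/null; python3 f.py
```

```text
t 20.8 th 0.1086 F [ 0.94 -0.11 -5.33] across 5.4 radial -0.33 x 222.7 222.8
t 21.22 th 0.2323 F [ 5.44  1.48 -3.  ] across 4.2 radial -4.74 x 217.7 217.1
t 21.63 th 0.3546 F [ 6.01  1.29 -2.19] across 4.18 radial -4.98 x 209.8 208.2
t 22.05 th 0.431 F [ 6.63  1.81 -1.39] across 4.1 radial -5.6 x 203.4 201.1
t 22.3 th 0.432 F [5.09 1.53 1.13] across 1.17 radial -5.23 x 203.3 201.0
```

Apparent angle is 0.43, or about 0.412 true. I lower slowly onto the notch.

```bash
for i in 1 2 3 4 5 6 ; do python3 -m jog '[{"dx":0,"dy":0.0018,"dz":0.004,"ax":0,"ay":0,"az":0,"grip":-0.9},{"dx":0,"dy":0.0036,"dz":0.008,"ax":0,"ay":0,"az":0,"grip":-0.9}]' >/dev/null; python3 f.py; done
```

```text
t 22.47 th 0.4231 F [4.66 1.96 2.08] across 0.1 radial -5.29 x 204.1 201.9
t 22.63 th 0.412 F [6.02 0.87 0.98] across 1.54 radial -5.97 x 205.1 203.0
t 22.8 th 0.4019 F [5.23 0.79 1.58] across 0.62 radial -5.49 x 206.0 203.9
t 22.97 th 0.3922 F [ 5.4   1.41 -0.28] across 2.37 radial -5.01 x 206.8 204.9
t 23.13 th 0.3825 F [ 5.49  1.92 -0.13] across 2.25 radial -5.22 x 207.6 205.8
t 23.3 th 0.3727 F [ 5.01  1.29 -0.2 ] across 2.05 radial -4.7 x 208.4 206.6
```

```bash
for i in 1 2 3 ; do python3 -m jog '[{"dx":0,"dy":0.0016,"dz":0.004,"ax":0,"ay":0,"az":0,"grip":-0.9},{"dx":0,"dy":0.0032,"dz":0.008,"ax":0,"ay":0,"az":0,"grip":-0.9}]' >/dev/null; python3 f.py; done
```

```text
t 23.47 th 0.3631 F [5.77 1.66 1.14] across 1.04 radial -5.95 x 209.2 207.5
t 23.63 th 0.3536 F [5.58 1.51 1.28] across 0.78 radial -5.8 x 209.9 208.3
t 23.8 th 0.3438 F [5.65 1.83 1.93] across 0.15 radial -6.14 x 210.6 209.1
```

```bash
python3 arc.py .33 .32 .31 .3 .29 .28
for i in 1 2 3 ; do python3 -m jog '[{"dx":0,"dy":0.0035,"dz":0.0085,"ax":0,"ay":0,"az":0,"grip":-0.9},{"dx":0,"dy":0.0065,"dz":0.017,"ax":0,"ay":0,"az":0,"grip":-0.9}]' >/dev/null; python3 f.py; done
```

```text
0.32 [0.0032 0.0084]
0.31 [0.0063 0.0169]
0.3 [0.0093 0.0254]
0.29 [0.0122 0.0339]
0.28 [0.015  0.0424]
t 23.97 th 0.3231 F [5.34 0.99 0.9 ] across 0.86 radial -5.43 x 212.1 210.8
t 24.13 th 0.3024 F [4.75 1.01 1.1 ] across 0.39 radial -4.95 x 213.5 212.4
t 24.3 th 0.281 F [4.63 0.87 1.  ] across 0.34 radial -4.79 x 215.0 214.0
```

```bash
for i in 1 2 3 4 5; do python3 -m jog '[{"dx":0,"dy":0.0028,"dz":0.0087,"ax":0,"ay":0,"az":0,"grip":-0.9},{"dx":0,"dy":0.0053,"dz":0.0175,"ax":0,"ay":0,"az":0,"grip":-0.9}]' >/dev/null; python3 f.py; done
```

```text
t 24.47 th 0.2594 F [5.16 1.31 0.56] across 0.81 radial -5.25 x 216.2 215.4
t 24.63 th 0.2389 F [4.95 0.91 0.24] across 0.95 radial -4.94 x 217.4 216.7
t 24.8 th 0.2172 F [ 5.07  1.11 -1.49] across 2.57 radial -4.72 x 218.4 218.0
t 24.97 th 0.2004 F [1.35 2.31 8.8 ] across -8.31 radial -3.34 x 219.3 218.9
t 25.13 th 0.1867 F [-1.42  1.18 17.55] across -17.48 radial -2.02 x 220.0 219.6
```

The board caught in the first notch (apparent 0.203), so the pawl works. It hadn't yet dropped in at the second, so I raise a bit higher this time.

```bash
python3 arc.py .18 .204 .228 .252 .276 .3;  python3 arc.py .3 .324 .348 .372 .396 .42; python3 arc.py .42 .435 .45 .465 .48
```

```text
0.204 [-0.0049 -0.0211]
0.228 [-0.0103 -0.042 ]
0.252 [-0.0161 -0.0628]
0.276 [-0.0225 -0.0834]
0.3 [-0.0294 -0.1039]
0.324 [-0.0074 -0.0203]
0.348 [-0.0152 -0.0405]
0.372 [-0.0235 -0.0604]
0.396 [-0.0323 -0.0801]
0.42 [-0.0416 -0.0997]
0.435 [-0.006  -0.0121]
0.45 [-0.0122 -0.0241]
0.465 [-0.0186 -0.036 ]
0.48 [-0.0252 -0.0478]
```

```bash
python3 -m jog '[{"dx":0,"dy":-0.0049,"dz":-0.0211,"ax":0,"ay":0,"az":0,"grip":-0.9},{"dx":0,"dy":-0.0103,"dz":-0.042,"ax":0,"ay":0,"az":0,"grip":-0.9},{"dx":0,"dy":-0.0161,"dz":-0.0628,"ax":0,"ay":0,"az":0,"grip":-0.9},{"dx":0,"dy":-0.0225,"dz":-0.0834,"ax":0,"ay":0,"az":0,"grip":-0.9},{"dx":0,"dy":-0.0294,"dz":-0.1039,"ax":0,"ay":0,"az":0,"grip":-0.9}]' >/dev/null; python3 f.py
python3 -m jog '[{"dx":0,"dy":-0.0074,"dz":-0.0203,"ax":0,"ay":0,"az":0,"grip":-0.9},{"dx":0,"dy":-0.0152,"dz":-0.0405,"ax":0,"ay":0,"az":0,"grip":-0.9},{"dx":0,"dy":-0.0235,"dz":-0.0604,"ax":0,"ay":0,"az":0,"grip":-0.9},{"dx":0,"dy":-0.0323,"dz":-0.0801,"ax":0,"ay":0,"az":0,"grip":-0.9},{"dx":0,"dy":-0.0416,"dz":-0.0997,"ax":0,"ay":0,"az":0,"grip":-0.9}]' >/dev/null; python3 f.py
python3 -m jog '[{"dx":0,"dy":-0.006,"dz":-0.0121,"ax":0,"ay":0,"az":0,"grip":-0.9},{"dx":0,"dy":-0.0122,"dz":-0.0241,"ax":0,"ay":0,"az":0,"grip":-0.9},{"dx":0,"dy":-0.0186,"dz":-0.036,"ax":0,"ay":0,"az":0,"grip":-0.9},{"dx":0,"dy":-0.0186,"dz":-0.036,"ax":0,"ay":0,"az":0,"grip":-0.9},{"dx":0,"dy":-0.0186,"dz":-0.036,"ax":0,"ay":0,"az":0,"grip":-0.9}]' >/dev/null; python3 f.py
python3 -m jog '[{"dx":0,"dy":0,"dz":0,"ax":0,"ay":0,"az":0,"grip":-0.9},{"dx":0,"dy":0,"dz":0,"ax":0,"ay":0,"az":0,"grip":-0.9},{"dx":0,"dy":0,"dz":0,"ax":0,"ay":0,"az":0,"grip":-0.9}]' >/dev/null; python3 f.py
```

```text
t 25.55 th 0.2948 F [ 6.16  1.21 -2.55] across 4.26 radial -5.25 x 214.0 213.0
t 25.97 th 0.4169 F [ 7.54  1.33 -0.77] across 3.8 radial -6.68 x 204.6 202.5
t 26.38 th 0.4645 F [7.5  2.62 0.62] across 2.92 radial -7.22 x 200.2 197.6
t 26.63 th 0.4634 F [6.79 2.57 0.13] across 3.04 radial -6.37 x 200.3 197.7
```

```bash
python3 -m jog '[{"dx":0,"dy":-0.006,"dz":-0.0121,"ax":0,"ay":0,"az":0,"grip":-0.9},{"dx":0,"dy":-0.0122,"dz":-0.0241,"ax":0,"ay":0,"az":0,"grip":-0.9},{"dx":0,"dy":-0.0122,"dz":-0.0241,"ax":0,"ay":0,"az":0,"grip":-0.9},{"dx":0,"dy":-0.0122,"dz":-0.0241,"ax":0,"ay":0,"az":0,"grip":-0.9},{"dx":0,"dy":-0.0122,"dz":-0.0241,"ax":0,"ay":0,"az":0,"grip":-0.9}]' >/dev/null; python3 f.py
for i in 1 2 3 4 5; do python3 -m jog '[{"dx":0,"dy":0.004,"dz":0.0075,"ax":0,"ay":0,"az":0,"grip":-0.9},{"dx":0,"dy":0.0078,"dz":0.015,"ax":0,"ay":0,"az":0,"grip":-0.9}]' >/dev/null; python3 f.py; done
```

```text
t 27.05 th 0.4949 F [7.2  2.17 0.96] across 2.68 radial -6.97 x 197.2 194.2
t 27.22 th 0.4759 F [6.81 1.49 1.61] across 1.75 radial -6.9 x 199.1 196.3
t 27.38 th 0.4565 F [7.02 2.44 2.44] across 1.01 radial -7.6 x 201.0 198.4
t 27.55 th 0.4374 F [7.47 1.8  2.52] across 0.95 radial -7.99 x 202.8 200.4
t 27.72 th 0.4187 F [7.03 2.28 1.77] across 1.33 radial -7.34 x 204.5 202.3
t 27.88 th 0.4026 F [4.1  1.76 7.98] across -5.66 radial -7.06 x 206.0 203.9
```

Caught near 0.40. One small press to confirm, then ease off, relieve the radial load and look.

```bash
python3 -m jog '[{"dx":0,"dy":0.004,"dz":0.006,"ax":0,"ay":0,"az":0,"grip":-0.9},{"dx":0,"dy":0.006,"dz":0.01,"ax":0,"ay":0,"az":0,"grip":-0.9}]' >/dev/null; python3 f.py
python3 -m jog '[{"dx":0,"dy":0.002,"dz":-0.003,"ax":0,"ay":0,"az":0,"grip":-0.9},{"dx":0,"dy":0.004,"dz":-0.006,"ax":0,"ay":0,"az":0,"grip":-0.9},{"dx":0,"dy":0.004,"dz":-0.006,"ax":0,"ay":0,"az":0,"grip":-0.9}]' >/dev/null; python3 f.py
python3 - <<'E'
from h import *
from rig import manip
d=manip.get_image("side");s=d["img"][100:290,220:440,::-1];cv2.imwrite("pics/s5.png",cv2.resize(s,(660,570),interpolation=cv2.INTER_CUBIC))
E
```

```text
t 28.05 th 0.3945 F [ 0.91  2.18 12.78] across -11.35 radial -5.99 x 206.6 204.6
t 28.3 th 0.3986 F [0.87 0.1  8.46] across -7.46 radial -4.09 x 206.3 204.3
```

View pics/s5.png

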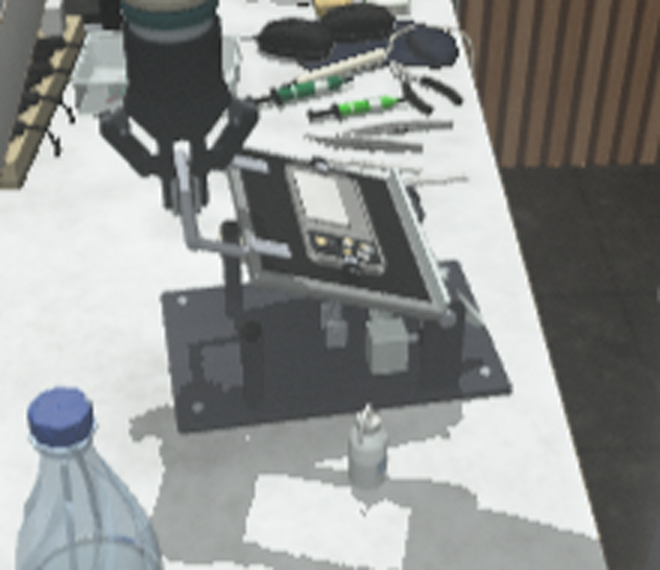

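The side crop shows the board propped at a shallow tilt with the bar at (190,210) in the gripper and the bottle upright. I release gently and withdraw upward.

```bash
python3 -m jog '[{"dx":0,"dy":0.001,"dz":-0.004,"ax":0,"ay":0,"az":0,"grip":-0.9},{"dx":0,"dy":0.001,"dz":-0.004,"ax":0,"ay":0,"az":0,"grip":-0.9}]' 20 >/dev/null; python3 f.py
python3 -m jog '[{"dx":0,"dy":0,"dz":0,"ax":0,"ay":0,"az":0,"grip":-0.6},{"dx":0,"dy":0,"dz":0,"ax":0,"ay":0,"az":0,"grip":-0.3},{"dx":0,"dy":0,"dz":0,"ax":0,"ay":0,"az":0,"grip":-0.1},{"dx":0,"dy":0,"dz":0,"ax":0,"ay":0,"az":0,"grip":-0.1},{"dx":0,"dy":0,"dz":0,"ax":0,"ay":0,"az":0,"grip":-0.1}]'; python3 f.py
python3 -m jog '[{"dx":0,"dy":0,"dz":-0.05,"ax":0,"ay":0,"az":0,"grip":-0.1},{"dx":0,"dy":0,"dz":-0.15,"ax":0,"ay":0,"az":0,"grip":-0.1},{"dx":0,"dy":0,"dz":-0.25,"ax":0,"ay":0,"az":0,"grip":-0.1},{"dx":0,"dy":0,"dz":-0.35,"ax":0,"ay":0,"az":0,"grip":-0.1},{"dx":0,"dy":0,"dz":-0.45,"ax":0,"ay":0,"az":0,"grip":-0.1}]'
python3 - <<'E'
from h import *
from rig import manip
d=manip.get_image("side");a=d["img"][100:290,220:440,::-1];t=manip.get_image("top")["img"][110:300,240:460,::-1]
cv2.imwrite("pics/s6.png",cv2.resize(np.hstack([a,t]),(792,342),interpolation=cv2.INTER_CUBIC)); np.savez("side6.npz",**d)
E
```

```text
t 28.52 th 0.4009 F [0.98 0.45 5.94] across -5.07 radial -3.26 x 206.1 204.0
clock: 28.93
position: [0.6063, -0.0558, 0.1695]
ee_rot: [-0.001, 0.663, 0.749, -0.0]
contact_force: [0.3, -0.5, 0.3]
width: 0.0385
gripper_force: 0.0
t 28.93 th 0.393 F [ 0.3  -0.54  0.31] across -0.2 radial -0.33 x 206.6 204.8
clock: 29.35
position: [0.6065, -0.0558, 0.2833]
ee_rot: [-0.0, 0.663, 0.749, -0.0]
contact_force: [-0.2, -0.1, -0.2]
width: 0.0383
gripper_force: 0.0
```

View pics/s6.png

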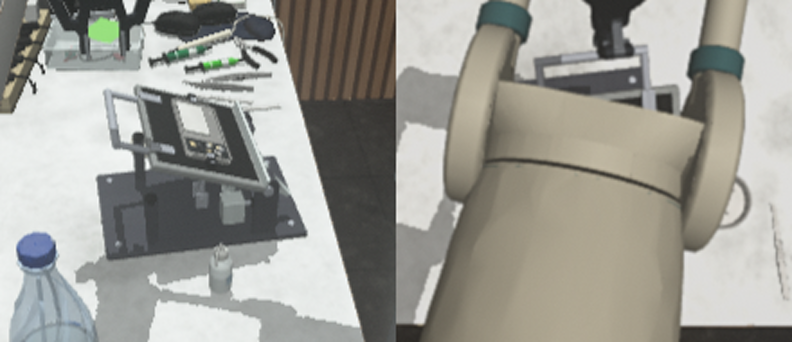

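The side part shows the board propped with the bar from about (280,150) to (285,182) in full-frame pixels, and the gripper clear. I check the angle by projection.

Run:
```python
from h import *
d=np.load("side6.npz"); H=np.array([.402,-.083,.095]);c,s=np.cos(.121),np.sin(.121)
for th in (.18,.37,.57):
    f=th+.0355; m=H+.22514*np.array([np.cos(f)*c,np.cos(f)*s,np.sin(f)])
    print(th,*[proj(d,m+k*.06*np.array([-s,c,0])).round(1) for k in(1,-1)])
```

```text
0.18 [278.9 192.8] [275.3 165. ]
0.37 [283.1 179.1] [279.1 151.8]
0.57 [291.3 164.8] [286.4 138.1]
```

The bar's position matches 0.37, the second notch, so I hand the job in.

```bash
python3 -c "
from rig import manip;print(manip.sign_off())"
```

```text
the job is handed in; nothing more can be done
None
```

I handed the job in with the board resting in the second notch and the gripper clear. The buffer was pressed about 8 N above the lifting force to throw the pawl, then the board was lowered flat; on the way back up it missed the second notch once and settled into the first, so I raised it again. I saw the bottle undisturbed, but did not check the dish and reel at the end.

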